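Hang the gate on its pintles and wedge the racquet tight

ROBOT

A 7-joint arm with a two-finger parallel gripper is mounted at the origin on the work surface. World frame = base frame: x ahead of the robot, y to its left, z up, the work surface at z = 0. Lengths are in mm, angles in degrees, forces in N, time in s.
With the tool pointing down it reaches from about 425 to 875 mm from the base axis. Payload 8.4 kg.
Tool frame: the origin (TCP) lies midway between the tips of the shut fingers; the grasp point (between the pads) lies 19 mm behind it; y points along the fingers, x is the direction in which the jaws open and shut, and the axes are right-handed (so a half turn about y gives the same grasp; the last joint's range is limited). The gripper opens to 87 mm and grips with 3 to 60 N. Pads are 19 mm wide; open, the fingers measure 117 mm over their backs; the gripper's body (75 mm by 190 mm) begins 51 mm behind the grasp point.
Start: joints at [-82.174, 19.091, 2.286, 83.961, -0.768, 76.965, -3.352], TCP at [151.857, 631.983, 222.546] pointing down, gripper open.
Joint ranges: [-147.57, 147.57], [-21.85, 119.76], [-74.77, 79.35], [14.55, 137.4], [-85.83, 265.84], [4.83, 119.75], [-152.11, 152.11]. Speed limits (degrees/s): [127.2, 127.2, 159.86, 159.86, 180, 180, 180].

INTERFACE

Orientations are given as a 3x3 rotation matrix whose columns are the frame's x, y, z axes.
In Python, from workcell import arm, solver, capture, camera_info, finish_job, monitor gives the robot as it stands. Calls block until the motion is done:
- arm.reach(position, orientation): joint-space move of the TCP to a pose.
- arm.line_to(position, v=150, attitude=None, stop_force=None): straight line of the TCP; attitude=None keeps the orientation; v is the mean speed in mm/s. With stop_force (N) it stops when the force on the tool has changed by that much, and returns True; else False.
- arm.set_joints(angles): joint-space move.
- arm.move_gripper(opening, effort=None): finger opening in mm; effort is the grip in N (None keeps the last); returns when the fingers have stopped.
- arm.dwell(seconds).
- solver.inverse_kinematics(position, orientation): joint angles nearest the present ones, or None.
- capture(name): name is "scene" or "top"; returns the picture (420x560x3 uint8, blue, green, red); there is no depth.
- camera_info(name): a dict with "K" (3x3 intrinsics, pixels), "R" (3x3) and "t" (3): a world point X has camera coordinates R X + t. Camera axes: x right, y down, z forward; pixel columns grow to the right and rows downward; lengths in mm; the calibration is good to about 2 mm. A picture is of the moment at which its call begins. camera_info takes no time and is no camera call.
A pose or a line that the arm cannot do raises arm.Unreachable and nothing moves.
- finish_job(): hands the job in, once; it reports no verdict.
Readings, each from a call of its own:
- monitor.read_time(): time.
- monitor.read_joints(): joint angles.
- monitor.read_qvel(): joint speeds.
- monitor.read_effort(): joint torques, N m.
- monitor.read_tcp_pos(): TCP position.
- monitor.read_ee_rot(): TCP orientation.
- monitor.read_force(): force on the tool from outside, world axes, zero at the start.
- monitor.read_moment(): the same for the moment, N m.
- monitor.read_width(): finger opening in mm.
Only numpy, scipy, OpenCV 4.12 (cv2) and the standard library are available. Lean on these libraries where they do the work, as an engineer would, in place of code of your own. Each camera call takes 0.05 s, during which the arm holds its last target. There are 200 camera calls.

TASK

Take the wooden gate out of its rack and lower it, without dropping it, over the two hinge pins of the holding jig so that both of its knuckles sit fully down and the gate stands between the racquet head and the keeper block. Then, leaving the gate hung, push the wooden wedge along its lane, between the keeper and the back of the gate, until its tip is home against the stop and the racquet head is squeezed tight. Leave the tools and supplies lying about where they are.

Things in the scene. Friction and masses are not known exactly. Their poses are not given: they have to be found in the camera images.
- jig: Fixed grey holding board, 290 x 455 mm, 12 mm thick. Origin on the table surface; x towards the racquet, y along gate and wedge lane, z up. Jig coordinates in mm: both pins stand on the vertical axis x 0, y 85. A dark steel post (24 x 20, y 109 to 130) carries the upper bracket: 20 wide, reaching from the post back to y 75, z 72 to 80
- pin_upper (a point): Foot of the upper hinge pin, on top of the upper bracket, 80 mm over the table, on the pin's axis. Upright steel pin, diameter 10 mm, 18 mm tall, its top 7 mm coned to 4 mm
- pin_lower (a point): Foot of the lower hinge pin, right under the upper one, 22 mm over the table, on a boss of 24 mm diameter; same pin, tip at z 40. The upper bracket starts at z 72, so the gate's lower knuckle must come in sideways (say along +y from 35 mm back) with the gate raised 20 to 34 mm over its hung height, best 26, and is then lowered
- keeper_face (a point): Middle of the top edge of the keeper's flat working face (jig x -29.5, y -47.5, z 44). The keeper is a wooden block from y -125 to 30. The wedge lane is 27.5 mm wide (x -29.5 to -2), lined by low guides (top z 22) from y -105 back to -295. Beside the lane nothing is taller than z 22 from y -125 to -295, except the racquet's thin shaft and grip at x 104
- stop_face (a point): Centre of the upright face of the small dark steel stop that ends the wedge lane (jig x -25.5, y 7, z 30 mm); the tip of the wedge comes to rest against it
- gate_mid (a point): Centre, half-way up, of the loose wooden gate: open frame 16 mm thick, 87 tall, 0.18 to 0.29 kg, upright in the rack. Its y runs along its length to the knuckles (wood from y -85 to 68), z up; balances within 15 mm of y 0. Grasp the 22 mm high top rail across its thickness from above; lift straight up 35 mm to leave the rack. Hung, this centre is 56.5 mm over the table
- gate_bar (a point): Foot of the upright steel bar (radius 6 mm, 45 mm tall) on the back of the gate's free end: x -8, y -78, z -43.5 mm from gate_mid; the wedge bears on it. With gate and jig axes parallel the hung gate just misses the racquet (0.5 mm) and the bar is 15 mm from the keeper; its free end may stand up to 6 mm nearer the keeper and still let the wedge tip in
- knuckle_upper (a point): Lower mouth of the bore of the gate's upper knuckle: a steel ring, outside diameter 24 mm, bore 13 mm, 14 mm high. It lies at x 0, y 85, z 23.5 mm from gate_mid in the gate's axes; hung, it coincides with pin_upper
- knuckle_lower (a point): The same for the lower knuckle, 58 mm below the upper one (x 0, y 85, z -34.5 mm from gate_mid); hung, it coincides with pin_lower
- wedge_mid (a point): Centre of the loose pale wooden wedge lying in the lane: 145 mm long (its y), 36 tall, on the 12 mm board. y points to the thin tip, 72.5 mm ahead; the rear face to push (24 mm wide) is 72.5 behind. Its keeper side (-x) is flat; the other tapers from 24 to 8 mm width over the last 100 mm. Driving it takes 5 to 15 N before it meets the stop
- wedge_tip (a point): Point on the end face of the wedge's tip, half-way up, at x -8, y 72.5 mm from wedge_mid; home, it lies at stop_face
- racquet (a joint): How far the unstrung black racquet (oval head 190 x 240 mm, 12 mm tube, centre 30 mm over the table) is pushed along the jig's +x into its rubber backstops, in m: 0 loose, about 0.002 when the wedge is home; the rubber gives 2.5 N per mm
- rack: Fixed grey plastic rack holding the gate upright, base 75 x 140 x 8 mm, four cheeks 30 mm tall; origin under its centre
- nipper: Bystander: cutting nipper with green grips, 135 mm long, lying on the table
- awl: Bystander: bone awl with brass cap, 140 mm long, lying on the table
- grommet_strip: Bystander: translucent grommet strip 130 mm long, lying on the board inside the racquet head
- grip_roll: Bystander: white roll of grip tape, 56 mm diameter
- driver: Bystander: screwdriver lying on the table
- paste_jar: Bystander: jar, 56 mm diameter, 65 mm tall
- wax_block: Bystander: block of wax 90 x 50 x 22 mm
Mind the look-alikes: they are no part of the job. There is more than one size of the part that bears wedge_mid; the job needs the smaller.

How it is judged (in metres and radians):
On the way:
1. both knuckles sit fully down on their pins while the wedge is not yet in (distance between knuckle_upper and pin_upper below 0.005 m and distance between knuckle_lower and pin_lower below 0.005 m and distance between wedge_tip and stop_face above 0.06 m), for 0.3 s.
At the end, for the whole second after the job is handed in: Both knuckles within 5 mm of the feet of their pins, the wedge tip within 6 mm of the stop, the racquet pressed at least 1 mm into its rubber backstops, gate and wedge at rest (distance between knuckle_upper and pin_upper below 0.005 m and distance between knuckle_lower and pin_lower below 0.005 m and distance between wedge_tip and stop_face below 0.006 m and value of joint racquet above 0.001 m and linear speed of each of gate, wedge below 0.02 m/s); the robot touches nothing.
It fails at once if the gate is dropped (moves faster than 0.6 m/s with no finger on it) (linear speed of gate above 0.6 m/s and contact force between the fingers and gate below 0.05 N).
It fails at once if a tool or supply lying about is shifted by more than 30 mm (distance of any of nipper, awl, grommet_strip, grip_roll, driver, paste_jar, wax_block from where it was at the start of the episode above 0.03 m).
It also fails if it takes over 53 s, if anything falls off the work surface, if the arm or the gripper's body presses on something with over 40 N, if the wrist force passes 120 N, or if a joint passes its speed limit or range.

## Working session

There is one attempt and no reset: what is moved stays moved. The work goes in short steps, each a Python script; the robot and the scene stay as the last script left them, time stands still between calls to the robot, and variables do not carry over. Pictures are saved under pics/ and viewed, about 8 in all and at most 12, crops included, and the job is handed in when it is done.

```bash
ls; mkdir -p pics; python3 - <<'E'
from workcell import *
import cv2
for n in("scene","top"):
    cv2.imwrite(f"pics/{n}0.png",capture(n))
    c=camera_info(n);print(n,c["K"],c["R"],c["t"])
E
```

```text
pics
scene [[424.34443702   0.         277.67793145]
 [  0.         424.34443702 204.07805395]
 [  0.           0.           1.        ]] [[-0.07099333  0.99745094  0.00718142]
 [ 0.73800117  0.05736787 -0.67235646]
 [-0.67105456 -0.04243293 -0.74019269]] [  46.94006451 -337.08022252 1592.99460442]
top [[528.31927807   0.         269.30062281]
 [  0.         528.31927807 207.06878453]
 [  0.           0.           1.        ]] [[ 0.01825824 -0.99970523 -0.01600301]
 [-0.99781126 -0.01720156 -0.06384978]
 [ 0.06355568  0.01713376 -0.9978312 ]] [ -12.55441445  549.9165695  1650.25782952]
```

View pics/top0.png

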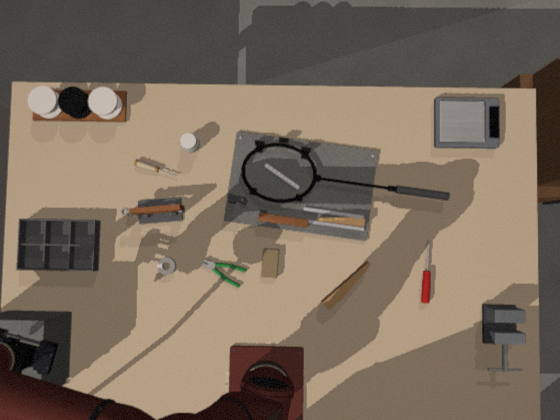

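View pics/scene0.png

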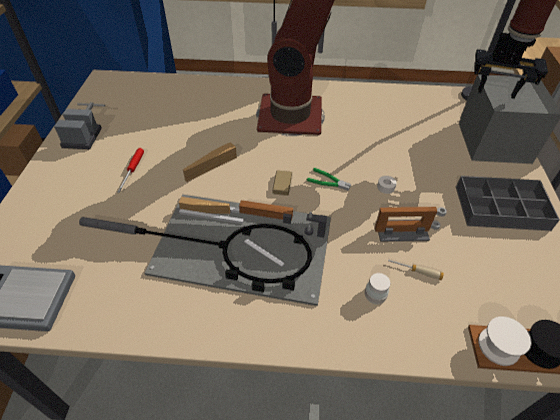

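The top view shows the jig around (305,185) with its pins to the left (238,200), the gate in its rack at (155,210) with the knuckles at (125,211), and the wedge in the lane at (342,221). I'll enlarge these areas.

```bash
python3 - <<'E'
import cv2,numpy as np
t=cv2.imread("pics/top0.png");s=cv2.imread("pics/scene0.png")
b=lambda c,k:cv2.convertScaleAbs(cv2.resize(c,None,fx=k,fy=k,interpolation=cv2.INTER_CUBIC),alpha=1.6,beta=15)
cv2.imwrite("pics/c1.png",b(t[125:250,215:395],4.4))
g=b(t[185:235,110:200],8.5); h=b(s[195:250,365:455],8.5)
cv2.imwrite("pics/c2.png",np.vstack([cv2.resize(g,(520,289)),cv2.resize(h,(520,311))]))
cv2.imwrite("pics/c3.png",b(s[190:305,145:335],4.2))
E
```

```text
(no output)
```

View pics/c1.png

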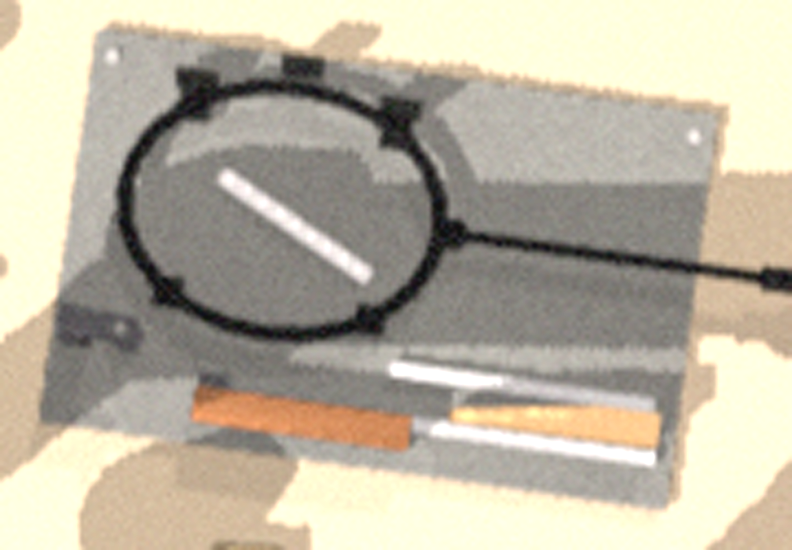

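View pics/c2.png

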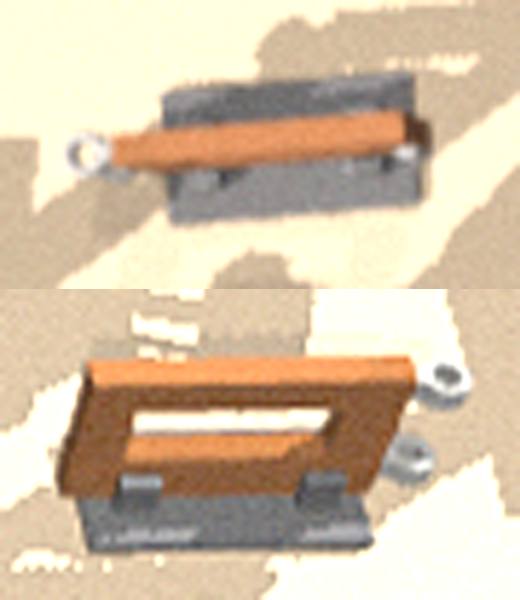

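View pics/c3.png

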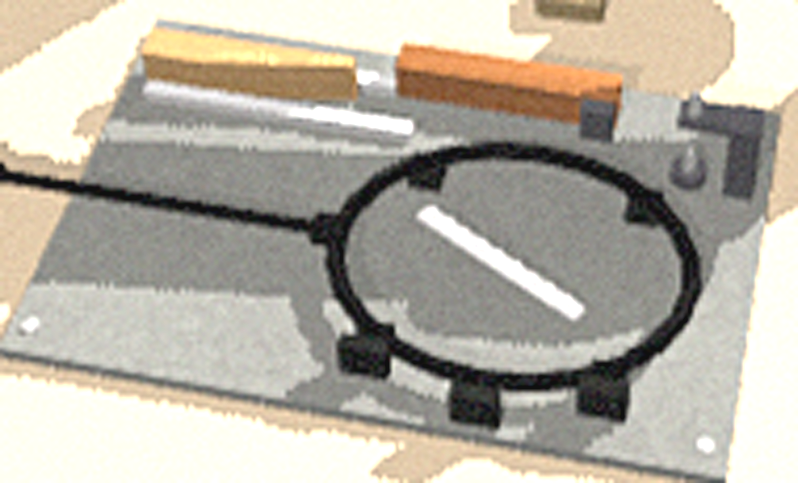

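The crops show:
- **Pin:** the upper pin is at c1 (123,328) and c3 (695,98).
- **Keeper:** the orange block is at c1 (195–410, 383–450).
- **Wedge:** the pale wedge in the lane is at c1 (450–660, 425), with its tip to the left.
- **Board screws:** they are at c1 (112,55) and (693,136).
- **Gate:** the upper knuckle is at c2 (88,152) in the top view and (447,378) in the scene view, and the top rail runs from there to (405,127). The bar is on the robot side.

Next I'll turn these pixels into positions.

```bash
cat > h.py <<'E'
import numpy as np,cv2
from workcell import *
CI={n:camera_info(n) for n in("top","scene")}
def ray(n,p):
    c=CI[n];d=c["R"].T@np.linalg.solve(c["K"],[p[0],p[1],1.]);return -c["R"].T@c["t"],d/np.linalg.norm(d)
def plane(n,p,z):
    o,d=ray(n,p);return o+d*(z-o[2])/d[2]
def tri(a,b):
    A=np.zeros((3,3));y=np.zeros(3);R=[ray("top",a),ray("scene",b)]
    for o,d in R:
        M=np.eye(3)-np.outer(d,d);A+=M;y+=M@o
    X=np.linalg.solve(A,y);return X,[round(float(np.linalg.norm(np.cross(d,X-o))),1) for o,d in R]
def avg(n,k=6): return np.mean([capture(n).astype(np.float32) for _ in range(k)],0)
def proj(n,X):
    c=CI[n];q=c["K"]@(c["R"]@np.asarray(X,float)+c["t"]);return q[:2]/q[2]
def Rz(deg):
    a=np.radians(deg);return np.array([[np.cos(a),-np.sin(a),0],[np.sin(a),np.cos(a),0],[0,0,1]])
E
python3 - <<'E'
from h import *
np.set_printoptions(precision=1,suppress=True)
T=avg("top");S=avg("scene");np.save("T.npy",T);np.save("S.npy",S)
for n in CI: print(n,ray(n,(0,0))[0])
c1=lambda u,v:(215-.5+.5/4.4+u/4.4,125-.5+.5/4.4+v/4.4); c3=lambda u,v:(145-.4+u/4.2,190-.4+v/4.2)
gt=lambda u,v:(110-.4+u/5.78,185-.4+v/5.78); gs=lambda u,v:(365-.4+u/5.78,195-.4+(v-289)/5.78)
print("pin tip",tri(c1(123,328),c3(695,97)),plane("top",c1(123,328),94),plane("scene",c3(695,97),97))
print("knuckle",tri(gt(88,152),gs(447,377)),plane("top",gt(88,152),89),plane("scene",gs(447,377),89))
def blob(I,p,r,z,n):
    u,v=map(int,np.round(p));w=I[v-r:v+r+1,u-r:u+r+1].sum(2);w=np.clip(w-np.median(w)-40,0,None);Y,X=np.mgrid[v-r:v+r+1,u-r:u+r+1]
    q=((X*w).sum()/w.sum(),(Y*w).sum()/w.sum());return plane(n,q,z)
a,b=blob(T,c1(112,55),3,13,"top"),blob(T,c1(693,136),3,13,"top");d=a-b;print("screws top",a,b,np.linalg.norm(d),np.degrees(np.arctan2(-d[0],d[1])))
a,b=blob(S,c3(706,443),3,13,"scene"),blob(S,c3(30,323),3,13,"scene");d=a-b;print("screws sc",a,b,np.linalg.norm(d),np.degrees(np.arctan2(-d[0],d[1])))
for p in[(103,28),(727,105),(665,507),(42,420)]:print("board",plane("top",c1(*p),12))
for n,I in(("top",T),("scene",S)):
    h=cv2.cvtColor(I.astype(np.uint8),cv2.COLOR_BGR2HSV);B,G,R=[I[...,i] for i in range(3)]
    m=((R>1.9*B)&(R-B>25)&(h[...,0]<14)&(h[...,1]>130)).astype(np.uint8)
    for c in cv2.findContours(m,0,1)[0]:
        if cv2.contourArea(c)>150:
            r=cv2.minAreaRect(c);print(n,cv2.contourArea(c),r);
            if n=="top":
                for q in cv2.boxPoints(r):print("   44:",plane(n,q,44),"95:",plane(n,q,95))
E
```

```text
top [ 444.1  -31.4 1681.6]
scene [1321.1   40.1  952.1]
pin tip (array([567.7,  78.4,  94. ]), [1.4, 1.4]) [567.7  77.   94. ] [570.2  79.7  97. ]
knuckle (array([526.6, 435.5,  90.5]), [2.0, 2.0]) [526.3 433.9  89. ] [525.  438.4  89. ]
screws top [772.  95.  13.] [ 719.8 -326.7   13. ] 424.9146417305803 -7.0539797178298125
screws sc [770.7  95.4  13. ] [ 717.3 -327.7   13. ] 426.47494042492156 -7.194695599421448
board [792.6 101.8  12. ]
board [ 743.1 -350.7   12. ]
board [ 452.4 -307.9   12. ]
board [506.7 139.5  12. ]
top 163.0 ((262.0, 412.0), (14.0, 26.0), 90.0)
   44: [-54.6  47.4  44. ] 95: [-39.1  44.9  95. ]
   44: [-52.8 -31.5  44. ] 95: [-37.3 -31.5  95. ]
   44: [-94.3 -32.2  44. ] 95: [-77.5 -32.2  95. ]
   44: [-96.1  46.5  44. ] 95: [-79.3  44.1  95. ]
top 2534.0 ((47.99999237060547, 396.9999694824219), (95.99998474121094, 43.99999237060547), 0.0)
   44: [-114.   807.1   44. ] 95: [-96.7 780.9  95. ]
   44: [ 17.8 813.8  44. ] 95: [ 31.  787.5  95. ]
   44: [ 24.4 517.7  44. ] 95: [ 37.4 500.6  95. ]
   44: [-107.1  512.5   44. ] 95: [-89.9 495.6  95. ]
top 3779.5 ((2
[... 1852 characters left out ...]
870548248291)
scene 1168.5 ((405.5044250488281, 218.69989013671875), (23.594175338745117, 61.40706253051758), 88.72696685791016)
scene 526.5 ((265.79827880859375, 209.84475708007812), (53.056434631347656, 12.213363647460938), 8.530765533447266)
scene 159.0 ((135.01593017578125, 159.55413818359375), (7.741442680358887, 26.01763343811035), 28.610462188720703)
scene 1107.5 ((289.3428955078125, 113.64214324951172), (63.07121658325195, 37.902652740478516), 2.8624050617218018)
scene 863.0 ((532.58642578125, 12.861515045166016), (31.87785530090332, 43.45341110229492), 25.641006469726562)
scene 6801.5 ((323.2388000488281, 49.01284408569336), (104.80365753173828, 298.887451171875), 82.83468627929688)
```

```bash
python3 - <<'E'
from h import *
np.set_printoptions(precision=1,suppress=True)
T=np.load("T.npy");R=T[...,2]-T[...,0]
pts=[]
for u in range(132,176,2):
    col=R[195:225,u-1:u+2].mean(1);pk=col[:].max();i=np.argmax(col>pk*.5);f=(pk*.5-col[i-1])/(col[i]-col[i-1]);pts.append((u,195+i-1+f))
pts=np.array(pts);W=np.array([plane("top",p,95) for p in pts])
k=np.polyfit(W[:,1],W[:,0],1);print("gate top +x edge x=k*y+c",k,"yaw",-np.degrees(np.arctan(k[0])),"res",np.abs(W[:,0]-np.polyval(k,W[:,1])).max())
v=lambda u:int(round(np.polyval(np.polyfit(pts[:,0],pts[:,1],1),u)))+2
print("row along rail R:",[(u,int(T[v(u)-1:v(u)+2,u,2].mean()),int(R[v(u)-1:v(u)+2,u].mean())) for u in list(range(122,134))+list(range(174,188))])
for u in(120,128,130,178,180,182): print(u,plane("top",(u,v(u)),95))
J=Rz(-7.1);p0=np.array([568.,78.3,0])-J@[0,85,0];print("jig org",p0)
c1=lambda u,v:(215-.5+u/4.4,125-.5+v/4.4)
for p in[(450,408),(450,420),(658,410),(656,450)]:print("wedge jig",J.T@(plane("top",c1(*p),48)-p0))
for p in[(197,383),(411,416),(408,450),(193,420)]:print("keeper jig",J.T@(plane("top",c1(*p),44)-p0))
print("TCP rot",monitor.read_ee_rot(),monitor.read_time(),monitor.read_force())
E
```

```text
gate top +x edge x=k*y+c [  0.3 445.6] yaw -18.812726615982516 res 16.704495464542106
row along rail R: [(122, 178, 48), (123, 178, 47), (124, 178, 47), (125, 178, 47), (126, 178, 48), (127, 179, 48), (128, 178, 48), (129, 178, 48), (130, 178, 48), (131, 178, 48), (132, 178, 48), (133, 178, 48), (174, 132, 79), (175, 118, 71), (176, 118, 70), (177, 116, 68), (178, 109, 39), (179, 119, 30), (180, 116, 9), (181, 106, 9), (182, 72, 8), (183, 83, 16), (184, 111, 28), (185, 155, 41), (186, 179, 47), (187, 180, 47)]
120 [592.2 449.2  95. ]
128 [583.5 424.6  95. ]
130 [580.5 418.4  95. ]
178 [531.5 271.2  95. ]
180 [528.6 265.   95. ]
182 [528.7 259.   95. ]
jig org [557.5  -6.    0. ]
wedge jig [ -20.1 -148.2   48. ]
wedge jig [ -28.5 -149.3   48. ]
wedge jig [  -1.  -292.6   48. ]
wedge jig [ -29.  -294.9   48. ]
keeper jig [-27.6  30.5  44. ]
keeper jig [ -29.4 -122.1   44. ]
keeper jig [ -53.4 -123.3   44. ]
keeper jig [-53.8  29.6  44. ]
TCP rot [[ 0.2 -0.  -1. ]
 [ 1.  -0.   0.2]
 [-0.  -1.  -0. ]] 0.7 [ 0.3  0.  -0.7]
```

```bash
cat >> h.py <<'E'
def att(yaw,s=1):  # jaws along part's x
    x=s*Rz(yaw)[:,0];y=np.array([0,0,-1.]);return np.column_stack([x,y,np.cross(x,y)])
E
python3 - <<'E'
from h import *
np.set_printoptions(precision=1,suppress=True)
gt=lambda u,v:(110-.4+u/5.78,185-.4+v/5.78)
a=plane("top",gt(110,153),95);b=plane("top",gt(403,127),95);k=plane("top",gt(88,152),89)
print(a,b,k)
for d in(a-b,k-b):print(np.linalg.norm(d),np.degrees(np.arctan2(-d[0],d[1])))
for s in(1,-1):
  for n,p,y in(("gate",[535,350,66],5),("up",[535,350,180],5),("jig",[557,-8,170],-7.1),("jigdown",[557,-8,71],-7.1),("wedge",[500,-320,30],-7.1),("wedge end",[525,-140,30],-7.1)):
    q=solver.inverse_kinematics(p,att(y,s));print(s,n,None if q is None else np.array(q))
E
```

```text
[525.7 420.6  95. ] [541.9 267.5  95. ] [526.3 433.9  89. ]
154.02306950547688 6.05926674703405
167.32280422051582 5.361871118974043
1 gate [-58.1  26.6  27.   96.4 -13.5  60.2 -21.7]
1 up [-58.3  20.4  27.2  89.9  -9.7  72.  -24.6]
1 jig [-49.1  14.   52.8 103.1 -11.9  68.8   0.2]
1 jigdown [-47.1  22.5  52.6 108.9 -20.9  58.7   7.3]
1 wedge [-16.   34.8  58.2 105.6 -34.3  59.3  49.1]
1 wedge end [-22.6  20.8  38.8 112.1 -16.2  52.6  17.2]
-1 gate [-38.9  24.7   2.2  95.4  -1.   59.9 148.6]
-1 up [-41.2  19.2   5.1  89.   -1.7  71.9 149.2]
-1 jig [ 52.9  25.  -70.4  98.6  24.4  74.  150.1]
-1 jigdown [ 46.7  29.3 -62.6 104.5  28.9  64.1 146.8]
-1 wedge [ -21.8   43.1   69.4  105.8  -45.1   64.6 -122.8]
-1 wedge end [ -43.9   36.1   69.8  112.8  -39.7   59.9 -142.8]
```

```bash
python3 - <<'E'
from h import *
np.set_printoptions(precision=1,suppress=True)
A=att(5.8)
arm.reach([534.2,351,180],A); arm.move_gripper(50)
print(monitor.read_time())
arm.line_to([534.2,351,66],v=200,stop_force=15)
print(monitor.read_tcp_pos(),monitor.read_force())
print(arm.move_gripper(0,40),monitor.read_width(),monitor.read_force())
f0=monitor.read_force()
arm.line_to([534.2,351,110],v=60); arm.line_to([534.2,351,190],v=150)
print(monitor.read_tcp_pos(),monitor.read_width(),monitor.read_force()-f0,monitor.read_moment(),monitor.read_time())
J=Rz(-7.1);p=J@[0,-35,0]+[558,-5.5,190]
arm.reach(p,att(-7.1))
print(monitor.read_tcp_pos(),monitor.read_time(),monitor.read_width())
T=avg("top",4);S=avg("scene",4);np.save("T1.npy",T);np.save("S1.npy",S)
b=lambda c,k:cv2.convertScaleAbs(cv2.resize(c,None,fx=k,fy=k,interpolation=cv2.INTER_CUBIC),alpha=1.6,beta=15)
cv2.imwrite("pics/d1.png",np.vstack([b(T[165:240,205:345],5)[:,:700],b(S[155:205,215:355],5)]))
cv2.imwrite("pics/d1full.png",S)
E
```

```text
3.3417
[534.9 351.3  67. ] [-0.5  0.1  1.2]
False 15.539925780388906 [-0.5  0.1  1.8]
[533.7 350.8 189. ] 15.35842245627976 [ 0.2  0.2 -5.5] [-0.1  0.1  0. ] 6.3083
[554.1 -38.2 189.9] 7.7667 15.781754679962939[ WARN:0@24.626] global loadsave.cpp:1063 imwrite_ Unsupported depth image for selected encoder is fallbacked to CV_8U.
```

View pics/d1.png

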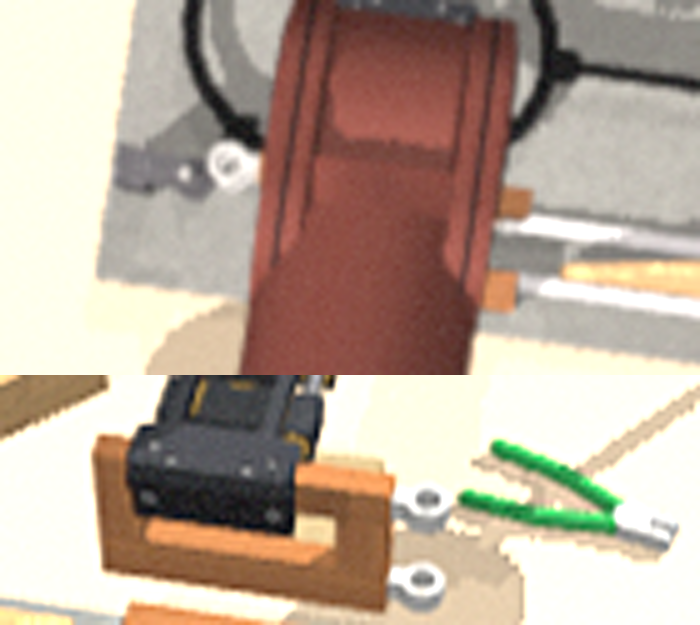

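The top view shows the ring at crop (230,165) and the pin tip at (184,172). The scene view shows the upper ring at (428,500) and the lower ring at (422,578), and the gate hangs level in the gripper.

```bash
python3 - <<'E'
from h import *
np.set_printoptions(precision=2,suppress=True)
T=np.load("T1.npy");S=np.load("S1.npy")
ct=lambda u,v:(205-.4+u/5,165-.4+v/5); cs=lambda u,v:(215-.4+u/5,155-.4+(v-375)/5)
p=np.array([554.1,-38.2,189.9]);J=Rz(-7.1)
for nm,s in(("up",(428,500)),):
    X,e=tri(ct(230,165),cs(*s));print(nm,X,e,"rel tcp",X-p,"in jig axes",J.T@(X-p))
for z in(208,212):print(z,J.T@(plane("top",ct(230,165),z)-p),"scene",J.T@(plane("scene",cs(428,500),z)-p))
print("lower scene",J.T@(plane("scene",cs(422,578),154)-p))
# rim (light colourless pixels) in top
B,R=T[...,0],T[...,2]
m=((T.min(2)>105)).astype(np.uint8)[187:210,243:262];print((T[188:208,244:262].min(2)).astype(int))
print("pin top",plane("top",ct(184,172),96))
print((T[192:206,236:247].mean(2)).astype(int))
# rail yaw in scene: corners of the rail's far-left, right top front edge
a=plane("scene",cs(95,437),218-16+0);b=plane("scene",cs(393,478),202);d=b-a
a=plane("scene",cs(95,437),218);b=plane("scene",cs(395,478),218);d=b-a;print("rail",a,b,np.linalg.norm(d),np.degrees(np.arctan2(-d[0],d[1])))
E
```

```text
up [563.27  47.16 211.57] [0.6, 0.6] rel tcp [ 9.17 85.36 21.67] in jig axes [-1.45 85.83 21.67]
208 [-1.1 85.5 18.1] scene [-5.2  85.97 18.1 ]
212 [-1.39 85.25 22.1 ] scene [-1.14 86.43 22.1 ]
lower scene [ -2.52  85.79 -35.9 ]
[[ 67  66  65  62  28   9   4   8  19  24  25  32  44  67  59  38  35  35]
 [ 65  66  67  64  47  22  12   9   7   2  14  12  31  59  55  40  35  33]
 [ 63  66  67  66  64  41   7   4   5   8   4  11  33  61  52  36  38  36]
 [ 64  65  64  65  65  48  12   9   4   7   8   5  31  55  50  38  36  34]
 [ 66  65  64  63  62  47  36  34  17   8   6   1   5  27  40  37  35  33]
 [ 68  65  63  70  86  98 100  99  73  43   6   7   8  18  34  37  35  34]
 [ 71  67  68  96 125 140 138 141 128  97  49  23  18  19  33  35  35  30]
 [ 71  71  84 122 135 133 137 148 147 136  98  78  65  36  34  36  34  32]
 [ 63  68  94 133 123 121 132 130 131 150 140 127 110  56  37  35  33  29]
 [ 51  54  93 138 117 125 109 103 117 147 154 148 128  60  35  35  32  32]
 [ 44  51  91 140 121 106  81  96 112 139 152 145 119  55  34  32  34  29]
 [ 45  48  76 131 135 112  95 112 130 142 139 
[... 710 characters left out ...]
 74  74  74  75  74  75  76  74  72  68  66]
 [ 73  76  74  74  77  77  78  79  74  70  72]
 [ 72  73  73  73  76  77  75  77  75  74  87]
 [ 69  69  69  70  71  72  69  66  65  70  97]
 [ 68  66  68  68  68  71  65  51  53  56  97]
 [ 69  68  67  70  74 100  96  61  45  51  92]
 [ 71  71  71  73  90 129 120  71  47  49  78]
 [ 71  70  69  68  83 118 112  72  60  58  59]
 [ 68  66  68  65  68  79  84  68  64  59  58]
 [ 68  73  85  80  72  65  64  65  62  60  65]
 [ 87  95 105  94  86  70  63  61  61  63  72]
 [103 105 107 101 101  89  78  72  70  73  88]
 [107 107 106 102 100  98  93  88  87  88 104]]
rail [ 537.46 -122.45  218.  ] [555.45  30.69 218.  ] 154.1869722843494 -6.699164537321652
```

```bash
python3 - <<'E'
from h import *
np.set_printoptions(precision=1,suppress=True)
J=Rz(-7.1);A=att(-7.1);pin=np.array([568.2,79.2,0]);off=np.array([-1.4,85.6,0])
h=pin-J@(off+[0,35,0])
print(arm.line_to([*h[:2],98],v=150,stop_force=12),monitor.read_tcp_pos(),monitor.read_force(),monitor.read_time())
T=avg("top",4);S=avg("scene",4);np.save("T2.npy",T);np.save("S2.npy",S)
b=lambda c,k:cv2.convertScaleAbs(cv2.resize(c,None,fx=k,fy=k,interpolation=cv2.INTER_CUBIC),alpha=1.8,beta=15)
cv2.imwrite("pics/e1.png",np.vstack([b(T[182:212,220:280],12),b(S[194:224,280:340],10)] if 0 else [b(T[184:211,220:280],10),b(S[196:229,280:340],10)]))
E
```

```text
False [555.3 -40.8  98.8] [ 0.4 -0.8 -0.7] 8.9333
```

View pics/e1.png

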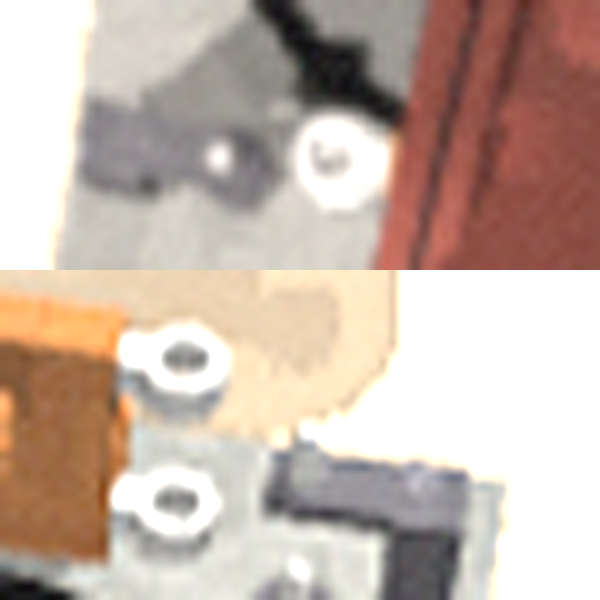

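The top view shows the ring at about (337,158) and the pin at (218,157). The scene view shows the ring holes at (186,357) and (178,499), and the pin tips at about (306,430) and (297,562).

```bash
python3 - <<'E'
from h import *
np.set_printoptions(precision=1,suppress=True)
J=Rz(-7.1);ct=lambda u,v:(220-.45+u/10,184-.45+v/10); cs=lambda u,v:(280-.45+u/10,196-.45+(v-270)/10)
def P(n,f,r,zr,p,zp):
    a=plane(n,f(*r),zr);b=plane(n,f(*p),zp);print(n,a,b,"jig diff",J.T@(b-a))
P("top",ct,(337,158),120.6,(218,157),97)
P("scene",cs,(186,357),120.6,(306,430),97.5)
P("scene",cs,(178,499),62.6,(297,562),39.5)
print(tri(ct(337,158),cs(186,357)),tri(ct(218,157),cs(306,430)))
T=np.load("T2.npy");print(T[196:204,238:246].mean(2).astype(int));print(T[193:208,247:262].mean(2).astype(int))
E
```

```text
top [565.6  43.4 120.6] [567.1  80.4  97. ] jig diff [ -3.1  36.9 -23.6]
scene [563.6  46.5 120.6] [566.5  79.8  97.5] jig diff [ -1.2  33.4 -23.1]
scene [563.7  46.8  62.6] [564.4  81.   39.5] jig diff [ -3.5  34.  -23.1]
(array([565.4,  44.9, 122.4]), [1.6, 1.6]) (array([567. ,  80.1,  98.1]), [0.3, 0.3])
[[ 71  71  71  72  70  67  68  70]
 [ 67  67  71  72  67  53  52  58]
 [ 69  68  76  99  97  61  46  48]
 [ 71  70  91 129 124  71  51  52]
 [ 69  71  84 119 113  75  58  61]
 [ 67  68  70  81  85  68  65  61]
 [ 86  80  74  63  65  65  65  60]
 [104  98  88  73  65  65  64  62]]
[[ 70  66  49  28  20  17  11   7   7   6  10  28  47  65  55]
 [ 84  85  74  47  40  44  43  33  27  15   8  13  17  39  55]
 [ 88  87  82  73  86  98 100  92  77  55  26  11  17  32  47]
 [ 71  72  77 105 130 142 147 141 123  99  75  52  28  37  49]
 [ 72  69  91 130 137 143 152 153 150 126 109  89  66  46  50]
 [ 74  78 109 136 113 129 136 136 154 146 136 124  85  55  51]
 [ 69  87 119 136 109 121 115 115 140 156 154 142  86  57  52]
 [ 65  85 117 141 109  91 100 107 138 158 155 138  79  54  56]
 [ 63  80 112 142 128 113 117 129 147 141 145 127  73  55  56]
 [ 74  96 111 131 144 146 141 141 136 133 131 110  69  58  58]
 [ 92 109 110 115 132 153 150 146 135 129 111  93  64  60  58]
 [106 109 110 108 115 135 133 135 129 107  96  80  65  60  56]
 [106 108 109 107 108 112 104 106 104 104  98  76  66  64  58]
 [105 107 108 106 108 109 109 108 108 109 102  73  63  63  61]
 [104 108 106 106 108 110 109 111 107 108 103  73  64  62  53]]
```

```bash
python3 - <<'E'
from h import *
np.set_printoptions(precision=1,suppress=True)
J=Rz(-7.1)
p=monitor.read_tcp_pos(); q=p+J@[-1.7,35,0]; q[2]=98
print(arm.line_to(list(q),v=80,stop_force=10),monitor.read_tcp_pos(),monitor.read_force())
T=avg("top",4);np.save("T3.npy",T);S=avg("scene",4);np.save("S3.npy",S)
f0=monitor.read_force()
for z in(86,80,76,73):
    q[2]=z;r=arm.line_to(list(q),v=30,stop_force=8)
    print(z,r,monitor.read_tcp_pos(),monitor.read_force()-f0,monitor.read_moment())
    if r:break
print(monitor.read_time())
E
```

```text
False [557.5  -5.4  98. ] [ 0.3 -0.5 -2.1]
86 False [557.5  -5.7  85.8] [ 0.3  0.1 -0.7] [-0.1  0.  -0. ]
80 False [557.4  -5.6  79.8] [ 0.4 -0.7 -0.8] [-0.1  0.  -0. ]
76 False [557.4  -5.6  75.8] [ 1.2 -0.1  0.9] [-0.1  0.1 -0. ]
73 False [557.4  -5.6  72.8] [ 0.4 -0.4 -0.5] [-0.1  0.   0. ]
11.7583
```

```bash
python3 - <<'E'
from h import *
np.set_printoptions(precision=1,suppress=True)
q=monitor.read_tcp_pos();f0=monitor.read_force()
for z in(71,70,69):
    q[2]=z;r=arm.line_to(list(q),v=15,stop_force=8);print(z,r,monitor.read_tcp_pos(),monitor.read_force()-f0)
    if r:break
T=avg("top",4);S=avg("scene",4);np.save("T4.npy",T);np.save("S4.npy",S)
b=lambda c,k:cv2.convertScaleAbs(cv2.resize(c,None,fx=k,fy=k,interpolation=cv2.INTER_CUBIC),alpha=1.8,beta=15)
cv2.imwrite("pics/f1.png",np.vstack([b(T[184:211,220:280],10),b(S[196:229,280:340],10)]))
E
```

```text
71 False [557.5  -5.6  71. ] [-0.2  1.   0.9]
70 False [557.8  -5.7  70.6] [-2.2  0.2  7.1]
69 False [558.1  -5.7  70.5] [-5.3  0.5 18.7]
```

View pics/f1.png

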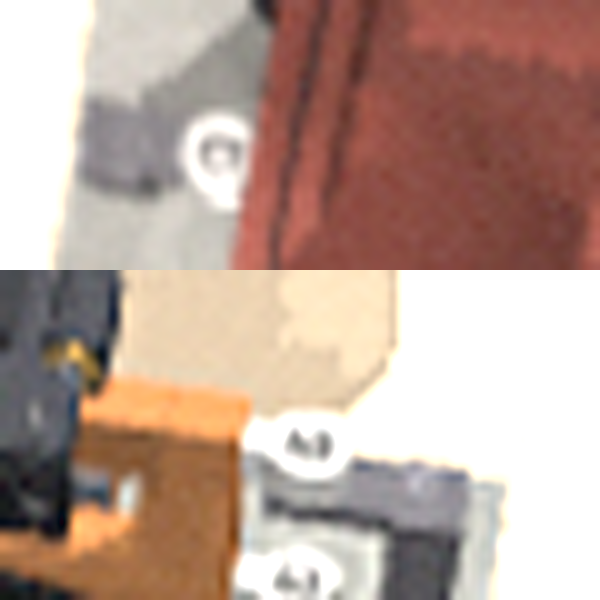

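Both views show the pins inside the bores (top (218,155), scene (310,443) and (297,578)), and the descent stopped firmly at 70.5. I'll release and take a look.

```bash
python3 - <<'E'
from h import *
np.set_printoptions(precision=1,suppress=True)
J=Rz(-7.1);p0=np.array([567.6,79.7,0])-J@[0,85,0];A=att(-7.1)
q=monitor.read_tcp_pos();q[2]=71;arm.line_to(list(q),v=20)
arm.dwell(.2);arm.move_gripper(30);arm.dwell(.2)
q[2]=180;arm.line_to(list(q),v=150)
arm.reach(list(p0+J@[-17.5,-330,180]),A);arm.move_gripper(0,40)
print(monitor.read_tcp_pos(),monitor.read_time(),monitor.read_force())
T=avg("top",4);S=avg("scene",4);np.save("T5.npy",T);np.save("S5.npy",S)
b=lambda c,k:cv2.convertScaleAbs(cv2.resize(c,None,fx=k,fy=k,interpolation=cv2.INTER_CUBIC),alpha=1.6,beta=15)
cv2.imwrite("pics/g1.png",np.vstack([b(T[180:250,225:385],4.5),b(S[165:235,170:330],4.0 if 0 else 4.5)]))
E
```

```text
[ 498.9 -330.   180. ] 17.1333 [-1.   0.7  0.6]
```

View pics/g1.png

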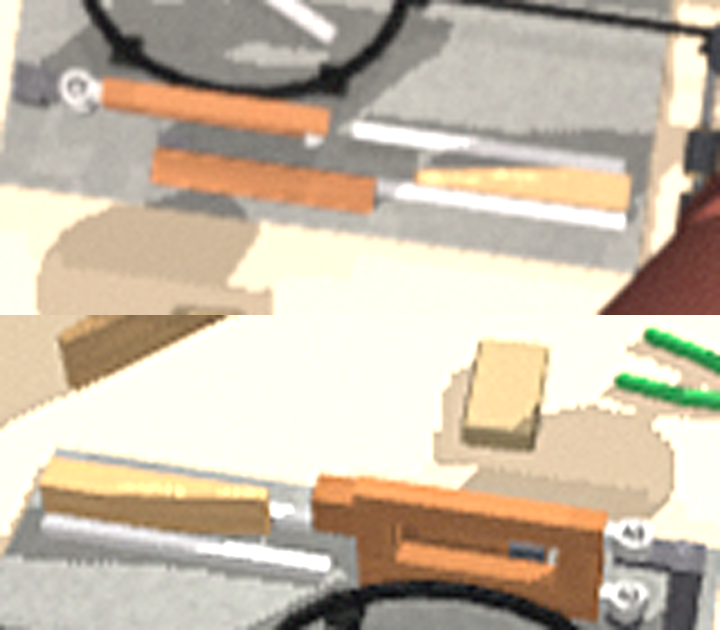

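The gate hangs on both pins, parallel to the keeper. The bar is at (315,140), clear of the wedge tip at (418,178). Next I'll push the wedge.

```bash
python3 - <<'E'
from h import *
np.set_printoptions(precision=1,suppress=True)
J=Rz(-7.1);p0=np.array([567.6,79.7,0])-J@[0,85,0]
W=lambda y,z=30:list(p0+J@[-17.5,y,z])
L=lambda:(J.T@(monitor.read_tcp_pos()-p0),J.T@monitor.read_force(),round(monitor.read_time(),1))
print(arm.line_to(W(-330),v=180,stop_force=12),*L())
for y,v,f in((-300,60,20),(-230,70,20),(-190,60,22),(-165,40,25)):
    r=arm.line_to(W(y),v=v,stop_force=f);print(y,r,*L())
    if r:break
E
```

```text
False [ -16.9 -330.5   31. ] [ 0.7 -0.3  0.8] 18.5
-300 False [ -17.4 -299.8   30.1] [-0.1 -0.1  0.6] 19.2
-230 False [ -17.6 -230.3   30. ] [-1.2 -0.8 -0.2] 20.3
-190 False [ -17.5 -189.9   30. ] [ 0.4  0.3 -0.6] 21.1
-165 False [ -17.5 -164.6   30. ] [-1.1 -1.7  1.8] 21.9
```

```bash
python3 - <<'E'
from h import *
np.set_printoptions(precision=1,suppress=True)
J=Rz(-7.1);p0=np.array([567.6,79.7,0])-J@[0,85,0]
W=lambda y,z=30:list(p0+J@[-17.5,y,z])
L=lambda:(J.T@(monitor.read_tcp_pos()-p0),J.T@monitor.read_force(),round(monitor.read_time(),1))
for y in range(-160,-134,3):
    r=arm.line_to(W(y),v=25,stop_force=25);l=L();print(y,r,*l)
    if r or l[1][1]<-28:break
T=avg("top",4);S=avg("scene",4)
b=lambda c,k:cv2.convertScaleAbs(cv2.resize(c,None,fx=k,fy=k,interpolation=cv2.INTER_CUBIC),alpha=1.6,beta=15)
cv2.imwrite("pics/h1.png",np.vstack([b(T[180:250,225:385],4.5),b(S[165:235,170:330],4.5)]))
E
```

```text
-160 False [ -17.8 -160.2   29.9] [-2.7 -3.4  1.2] 22.3
-157 False [ -17.8 -157.4   29.9] [-2.5 -5.1  1.6] 22.5
-154 False [ -17.9 -154.5   29.9] [-3.5 -4.1  1.6] 22.8
-151 False [ -18.  -151.7   29.9] [-2.8 -5.2  2.2] 23.1
-148 False [ -18.1 -148.8   29.9] [-4.4 -5.9  2.1] 23.3
-145 False [ -18.1 -147.3   30. ] [ -4.1 -10.9   1.1] 23.6
-142 False [ -18.1 -147.1   30.2] [ -3.3 -18.8  -0.6] 23.9
-139 False [ -18.1 -147.    30.5] [ -2.8 -27.1   0.4] 24.1
-136 False [ -18.  -146.9   30.8] [ -1.7 -36.2   0.5] 24.4
```

View pics/h1.png

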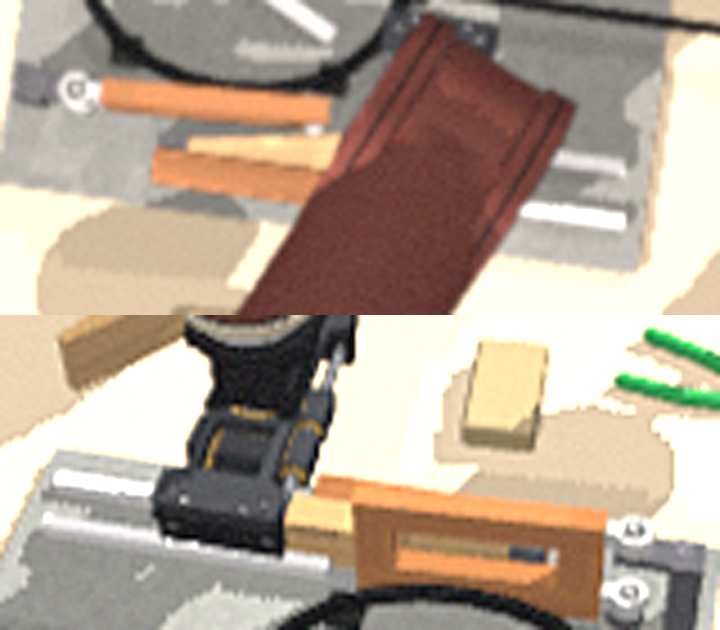

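The push stalled hard at jig y -147, against a prediction of -147.5. The scene view shows the tip against the dark stop at (512,552). I'll back off and check that it holds.

```bash
python3 - <<'E'
from h import *
np.set_printoptions(precision=1,suppress=True)
J=Rz(-7.1);p0=np.array([567.6,79.7,0])-J@[0,85,0]
W=lambda y,z=30:list(p0+J@[-17.5,y,z])
arm.line_to(W(-150),v=20);arm.line_to(W(-200),v=80);arm.line_to(W(-330,150),v=150)
print(monitor.read_tcp_pos(),monitor.read_force(),monitor.read_time())
T=avg("top",4);S=avg("scene",4)
b=lambda c,k:cv2.convertScaleAbs(cv2.resize(c,None,fx=k,fy=k,interpolation=cv2.INTER_CUBIC),alpha=1.6,beta=15)
cv2.imwrite("pics/i1.png",np.vstack([b(T[180:250,225:385],4.5),b(S[165:235,170:330],4.5)]))
E
```

```text
[ 499.  -328.9  149.3] [-0.7 -0.1 -0.3] 27.75
```

View pics/i1.png

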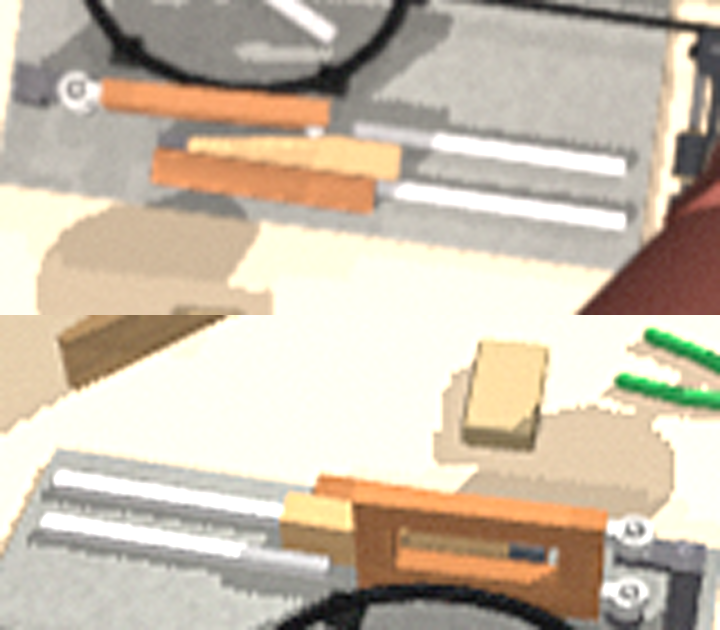

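The wedge stayed home after I backed off: its tip is at (188,143) in the top view, unchanged, and it touches the stop in the scene view. The gate is seated and the robot is clear.

```bash
python3 -c "
from workcell import *
finish_job();print(monitor.read_time())"
```

```text
the job is handed in; nothing more can be done
the job is handed in; nothing more can be done
```

I hung the gate on both hinge pins, drove the smaller wedge home along its lane, and handed the job in at about 28 s of the 53 s allowed. `finish_job()` gives no verdict, so what follows rests on my own checks.

- **Gate:** I took it from the rack, brought it in sideways about 26 mm raised, and lowered it until it stopped firmly. The TCP stopped at 70.5 mm, about 1.5 mm below the 72 mm I had estimated. Pictures showed both pins inside the bores before release, and still there after the wedge was in. At release the wedge had not been moved; its tip was about 150 mm short of the stop.
- **Wedge:** Driving it took 3–6 N. It then stalled hard at jig y -147, against a predicted -147.5, with the push force rising to 36 N. The last picture shows the tip still against the stop after the arm backed off.
- **Not measured:** I saw no sign of the racquet being loose, but how far it was pressed into the rubber was not measured. I infer it from the wedge being home and the drive force. I did not measure the tools and supplies either; those in the last crops looked unmoved.
- **Disagreements:** The two camera views differed by about 2–3 mm on the offset from ring to pin. I averaged them into a 1.7 mm shift in x, and the gate then went down without resistance. The force reading after lifting the gate changed by 5.5 N, more than its stated weight of 2–3 N; I did not look into this.

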